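# Close a reel carton and hold it up for hand-over

## Robot

A 7-joint arm with a two-finger parallel gripper is mounted at the origin on a cart in front of the work surface, level with it; the furniture and walls round the work are solid. World frame = base frame: x ahead of the robot, y to its left, z up, the work surface at z = 0. Lengths are in m, angles in rad, forces in N, time in s.
With the tool pointing down it reaches from about 0.4 to 0.875 m from the base axis. Payload 19.3 kg.
Tool frame: the origin (TCP) lies on the centre line of the jaws, within the pads' length; the fingertips stand ahead of it and the grasp point (between the pads) lies 3 mm ahead of it (arm.tips_ahead is the z of the fingertips in the tool frame, in m); z points along the fingers, y is the line along which they close (so a half turn about z gives the same grasp; the last joint's range is limited). The gripper opens to 85 mm and grips with 20 to 120 N. Pads are 22 mm wide; open, the fingers measure 114 mm over their backs; the gripper's body (76 mm by 85 mm) begins 54 mm behind the grasp point. The pads swing forward as they close: fully open they stand 13 mm farther back than shut.
Start: joints at [1.154, 0.521, -0.036, 1.599, 0.021, 1.021, -0.113], TCP at [0.212, -0.588, 0.253] pointing down, gripper open.
Joint ranges: [-2.91, 2.91], [-0.3, 2.13], [-1.5, 1.42], [0.17, 2.43], [-1.26, 4.41], [0.16, 1.93], [-2.52, 2.52]. Speed limits (rad/s): [1.89, 1.89, 2.39, 2.39, 3.01, 3.01, 3.01].

## Interface

Orientations are given as a unit quaternion [x, y, z, w].
In Python, from bench import arm gives the robot as it stands. The module is installed in compiled form; this text tells all that it offers.
- The arm moves only by the shell command python3 -m creep 'ROWS' [OPENING] [FORCE]. ROWS is JSON, a list of rows, each a list of 2 entries, a list of its own where there are three numbers: the shift along the tool's x, y, z in mm, then the turn, a rotation vector about the tool's x, y, z in degrees. In form: [[[tx, ty, tz], [ax, ay, az]], ...]. A call has 1 to 20 rows; each row shifts and turns the commanded pose from where the row before left it, along the tool's axes as they then stand; what a row does not reach is not made up. A row lasts 1/8 s, in which the tool goes at most 62.5 mm and 10.7 degrees, less where a joint would pass 70% of its speed; a pose out of reach is approached as far as the arm can. A call is refused whole if a number of a shift passes 62.5 or a number of a turn 10.7, either way. A call with a gripper value outside its range is refused whole. OPENING is the finger opening in mm, from 0 to 85.4, set as the call begins (- or left out, the last holds). The fingers move at their own pace and stop on an object; FORCE is the grip in N (left out, the last holds). Time passes only in rows, so rows that do not move let the fingers close. It gives the time, the measured TCP pose, the force, the opening and the grip force at its end, in the units of the state.
- arm.observe(): the state, without advancing time (a new reading comes with each control period).
- arm.grab_frame(name): name is "side" or "top" or "wrist"; returns a dict with "pixels" (384x512x3 uint8, blue, green, red), "depth" (384x512 float32, m along the optical axis (not along the pixel's ray), 0 where there is no reading), "fx", "fy", "cx", "cy" (pixels), "k1" (the pictures are not rectified: a ray, as slopes to the right and down, at radius r is drawn at 1 + k1 r^2 times it, then the intrinsics apply), "pose" (4x4, takes a point from camera to world coordinates); the wrist camera has in their place "T_tool_cam" (4x4, takes a point from camera to tool coordinates, whose origin is the TCP and whose axes are the flange's). Camera axes: x right, y down, z forward; pixel columns grow to the right and rows downward; lengths in m; the calibration is good to about 2 mm. A picture is of the moment at which its call begins: read the wrist's pose just before it.
- arm.job_done(): hands the job in; it is judged then, once.
Trained networks look in the newest picture that a camera, given by its name, has taken for a name from the list of things; names that differ only in an ending like _2 or _b are one class to them, and where a whole thing is asked for, a point or a joint stands for the part that bears it (a point fixed in the world has none). Each returns a list of dicts, best first, with "score" (0 to 1); they miss things now and then, are a little off and sometimes report something else, mostly with a low value. They report only what shows in the picture. A call takes as long as a camera call. They do not tell look-alikes from the thing itself.
- arm.masks_of(thing, camera): "region" (384x512 bool, what is visible of it) and "rect" ([left, top, right, bottom] in pixels, round what is visible of it).
- arm.landmark_of(thing, camera): "position" ([row, column] in pixels: a listed point, or the origin of a listed thing).
The state is a dict: "clock": time; "q": joint angles; "qd": joint speeds; "effort": joint torques, N m; "ee_pos": TCP position; "tool_rot": TCP orientation; "ft_force": force on the tool from outside, world axes, zero at the start; "ft_torque": the same for the moment, N m; "width": opening from 0.0 (shut) to 1.0 (fully open); "finger_force": force on a finger pad.
Only numpy, scipy, OpenCV 4.12 (cv2) and the standard library are available. Lean on these libraries where they do the work, as an engineer would, in place of code of your own. Each camera call takes 0.05 s, during which the arm holds its last target. There are 200 camera calls.

## Task

Close the open cardboard reel carton where it stands on the table, with the reel inside: fold in the two small end flaps first, then swing the top flap over them and press it flush, so that its tongue is tucked in behind the front wall. Then grip the closed carton across its long walls, lift it until its underside is at least 15 cm above the table, and hold it there level and motionless for two seconds or more so that I can take it from you: finish while still holding it. Keep it upright and shut throughout the lift, and do not shift or tip the other carton, which is already packed.

Things in the scene. Friction and masses are not known exactly. Their poses are not given: they have to be found in the camera images.
- carton: the open carton, brown board, loose, 0.25 to 0.45 kg with its reel: 60 mm across (x), 90 mm along (y), walls 94 mm high (96.5 once closed), 2.5 mm thick. Origin: centre of its underside, z up. Front wall (-x: 24 mm thumb notch in the rim, blank label) faces roughly the robot; top flap hinged on the far (+x) long wall, end flaps on the short +y and -y walls. Grip it across x, near the top
- flap_left (a joint): crease of the end flap on the +y wall, rad: 0 = folded in level with the rim, 1.57 = upright, more = splayed outwards (to 2.4). Hinge line along the carton's x at y = 42.5 mm, z = 93 mm in its frame. Flap 34 mm from hinge to free edge, 48 mm wide (38 at the edge), 2 mm thick; limp (about 0.3 N at the edge moves it), stays where it is left
- flap_right (a joint): crease of the end flap on the carton's -y wall: the mirror image, hinge line at y = -42.5 mm
- top_flap (a joint): crease of the top flap, rad: 0 = flush, tongue tucked in; 1.57 = upright; more = leaning back beyond the +x wall (to 2.7). Hinge line along the carton's y at x = 29 mm, z = 95.5 mm in its frame. Flap 56 mm from hinge to front fold, 88 mm wide, 2 mm thick; 12 mm tongue at a right angle, goes in behind the front wall. About 0.3 N at the fold moves it; stays where it is left
- flap_left_edge (a point): middle of the free edge of the +y end flap, on its outer face
- flap_right_edge (a point): middle of the free edge of the -y end flap, on its outer face
- top_flap_edge (a point): middle of the front fold of the top flap, on its outer face
- fly_reel: fly reel, round, 78 mm diameter, 44 mm thick, wedged on edge inside the carton between two liner pads, so that it moves with the carton (its top stays 12 mm below the rim). Origin: centre of the reel's back face; its z is the reel's axis, along the carton's x
- packed_carton: a carton of the same make, already closed, loose, 60 x 90 x 96.5 mm, origin at the centre of its underside: leave it
- line_spool: blue line spool lying flat, 64 mm diameter, 23 mm high, a bystander that stays put
- reel_oil: small oil bottle, 31 mm diameter, 95 mm high, a bystander that stays put
- shot_tin: round tin, 51 mm diameter, 19 mm high, a bystander that stays put
- fly_case: small wooden case, 70 x 135 x 36 mm, a bystander that stays put
Things that resemble listed ones, but are neither listed nor needed, are in the scene too. Leave any green look-alike of the packed_carton alone.

How it is judged:
By the outcome, as a careful person would: the job done as asked, in the order asked, and still so for the second after the job is handed in, while the arm keeps its last pose, push and grip.
It also fails if it takes over 58 s, if anything falls off the work surface, if the arm or the gripper's body presses on something with over 40 N, if the wrist force passes 120 N, or if a joint passes its speed limit or range.

## Working session

There is one attempt and no reset: what is moved stays moved. The work goes in short steps, Python scripts to look and compute and a shell command to move; the robot and the scene stay as the last step left them, time stands still between calls to the robot, and variables do not carry over. Pictures are saved under pics/ and viewed, at most 10 in all, crops included, and the job is handed in when it is done.

```bash
mkdir -p pics; cat > h.py <<'E'
import numpy as np,cv2
from bench import arm
from scipy.spatial.transform import Rotation as R
def cloud(f,T=None):
    v,u=np.mgrid[0:384,0:512].astype(float)
    K=np.array([[f['fx'],0,f['cx']],[0,f['fy'],f['cy']],[0,0,1]])
    p=np.stack([(u-f['cx'])/f['fx'],(v-f['cy'])/f['fy']],-1)
    q=p.copy()
    for _ in range(10): q=p/(1+f['k1']*(q**2).sum(-1,keepdims=True))
    d=f['depth'][...,None]
    P=np.concatenate([q*d,d],-1)
    T=f['pose'] if T is None else T
    W=P@T[:3,:3].T+T[:3,3]
    W[f['depth']<=0]=np.nan
    return W
def grab(n):
    s=arm.observe(); f=arm.grab_frame(n); T=None
    if n=='wrist':
        M=np.eye(4);M[:3,:3]=R.from_quat(s['tool_rot']).as_matrix();M[:3,3]=s['ee_pos'];T=M@f['T_tool_cam']
    return f,cloud(f,T)
E
cat > a.py <<'E'
from h import *
s=arm.observe();print({k:np.round(v,3).tolist() for k,v in s.items()},arm.tips_ahead)
ims=[]
for n in['top','side']:
    f,W=grab(n);ims.append(f['pixels'])
    print(n,np.round(f['pose'],3).tolist(),f['fx'],f['k1'])
    for t in ['carton','packed_carton','top_flap','flap_left','flap_right','line_spool','reel_oil','shot_tin','fly_case']:
        for m in arm.masks_of(t,n)[:3]:
            p=W[m['region']];p=p[~np.isnan(p[:,0])]
            print(t,round(m['score'],2),m['rect'],np.round(np.median(p,0),3),np.round(np.percentile(p,[3,97],axis=0),3).tolist())
    for t in['carton','flap_left_edge','flap_right_edge','top_flap_edge','fly_reel']:
        for m in arm.landmark_of(t,n)[:2]:
            r,c=np.round(m['position']).astype(int);print(t,round(m['score'],2),(r,c),np.round(W[min(r,383),min(c,511)],3))
    np.save(n+'.npy',W)
cv2.imwrite('pics/a.png',cv2.resize(ims[0],(800,600)));cv2.imwrite('pics/b.png',cv2.resize(ims[1],(800,600)))
E
python3 a.py
```

```text
{'clock': 0.0, 'q': [1.154, 0.522, -0.036, 1.6, 0.021, 1.021, -0.113], 'qd': [0.0, -0.001, -0.001, 0.0, -0.001, -0.0, 0.0], 'effort': [-0.0, -92.712, 1.98, -36.994, 0.018, 0.008, -0.0], 'ee_pos': [0.212, -0.588, 0.253], 'tool_rot': [0.985, 0.173, -0.0, -0.001], 'ft_force': [0.075, 0.099, -0.29], 'ft_torque': [0.053, 0.055, -0.024], 'finger_force': 0.0, 'width': 1.0} 0.022
top [[-0.024, -0.99, 0.135, 0.372], [-1.0, 0.024, -0.003, -0.054], [-0.001, -0.135, -0.991, 1.256], [0.0, 0.0, 0.0, 1.0]] 398.02045193194795 -0.10607315103490794
carton 0.79 [176.9, 167.3, 212.2, 206.4] [0.55  0.098 0.084] [[0.501, 0.055, 0.003], [0.587, 0.142, 0.147]]
packed_carton 0.65 [255.1, 178.0, 286.5, 207.8] [ 0.517 -0.122  0.096] [[0.488, -0.165, 0.014], [0.552, -0.081, 0.1]]
top_flap 0.83 [184.1, 165.1, 211.3, 184.3] [0.576 0.092 0.121] [[0.56, 0.054, 0.098], [0.59, 0.131, 0.15]]
flap_left 0.45 [178.2, 178.0, 182.7, 192.9] [0.545 0.141 0.112] [[0.527, 0.137, 0.095], [0.561, 0.144, 0.127]]
flap_left 0.27 [255.0, 179.6, 287.6, 207.2] [ 0.517 -0.124  0.096] [[0.488, -0.166, 0.014], [0.552, -0.081, 0.1]]
line_
[... 1998 characters left out ...]
.08]]
shot_tin 0.83 [268.9, 290.1, 291.6, 313.9] [0.389 0.157 0.016] [[0.367, 0.131, 0.001], [0.412, 0.178, 0.019]]
fly_case 0.59 [146.4, 213.3, 201.5, 269.8] [0.676 0.133 0.034] [[0.649, 0.058, 0.003], [0.715, 0.189, 0.037]]
carton 0.97 (np.int64(262), np.int64(235)) [0.506 0.136 0.059]
carton 0.16 (np.int64(155), np.int64(281)) [ 0.615 -0.325 -0.002]
flap_left_edge 0.46 (np.int64(242), np.int64(217)) [0.543 0.143 0.11 ]
flap_right_edge 0.58 (np.int64(218), np.int64(242)) [0.525 0.068 0.124]
flap_right_edge 0.26 (np.int64(240), np.int64(216)) [nan nan nan]
top_flap_edge 0.7 (np.int64(206), np.int64(210)) [ 0.683 -0.038 -0.   ]
fly_reel 0.51 (np.int64(258), np.int64(244)) [0.501 0.105 0.042]
```

View pics/a.png

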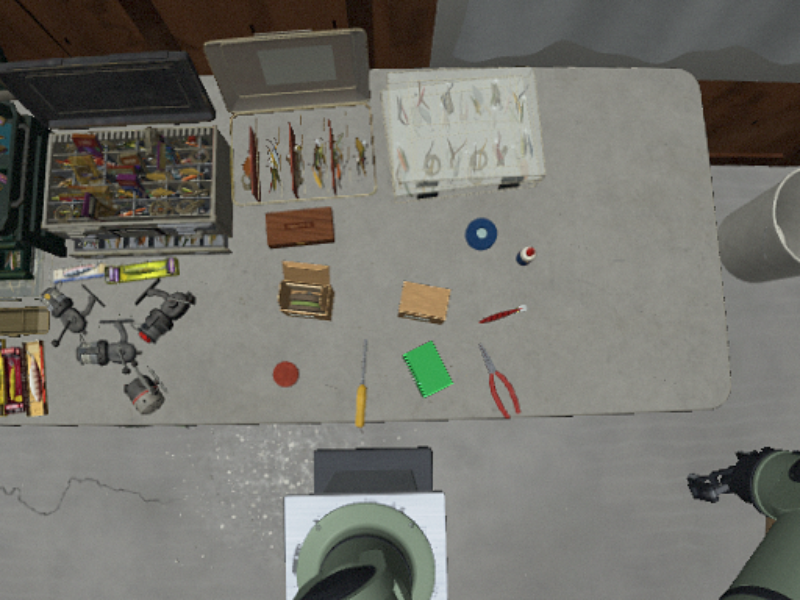

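View pics/b.png

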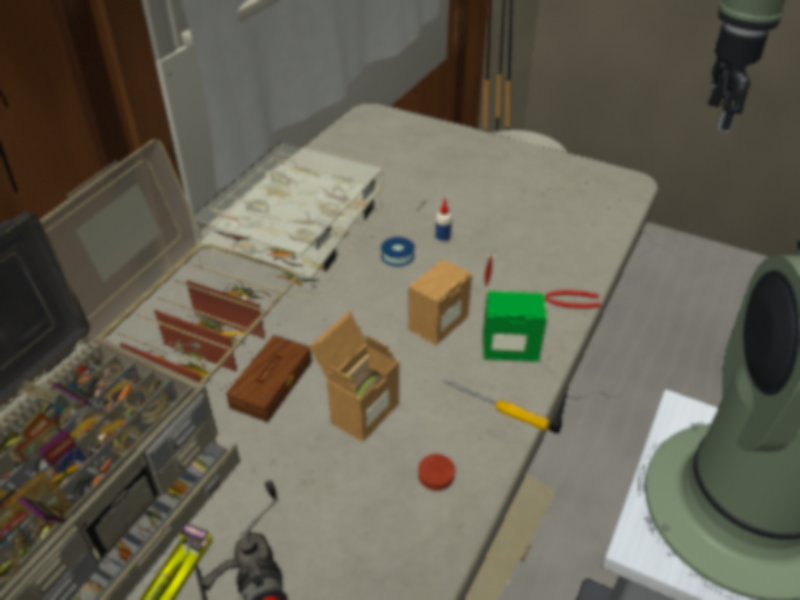

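The open carton is at top-view pixel (305, 295), about (0.53, 0.10). Its end flaps are near upright and the top flap leans back. The packed carton is at (425, 302), next to the green look-alike at (428, 368). Next I fit the pose and flap angles.

```bash
cat > fit.py <<'E'
from h import *
from scipy.optimize import least_squares
P=np.concatenate([np.load(n+'.npy').reshape(-1,3) for n in('side','top')])
P=P[~np.isnan(P[:,0])]
P=P[(np.hypot(P[:,0]-.54,P[:,1]-.1)<.085)&(P[:,2]>.02)&(P[:,2]<.16)]
def loc(p,X):
    c,s=np.cos(p[2]),np.sin(p[2]);d=X[:,:2]-p[:2]
    return np.c_[c*d[:,0]+s*d[:,1],-s*d[:,0]+c*d[:,1],X[:,2]]
def quad(L,axis,off,z,lo,hi):pass
def res(p):
    L=loc(p,P);a,b,t=p[3:6]
    def box(x,y,z,hx,hy,hz):
        q=np.abs(np.c_[x,y,z])-[hx,hy,hz]; return np.abs(np.linalg.norm(np.maximum(q,0),axis=1)+np.minimum(q.max(1),0))
    D=[]
    x,y,z=L.T
    for sx in(1,-1): D.append(box(x-sx*.02875,y,z-.047,.00125,.045,.047))
    for sy in(1,-1):
        D.append(box(x,y-sy*.04375,z-.047,.03,.00125,.047))
        th=a if sy>0 else b
        u=-(sy*y-.0425);w=z-.093   # inward, up
        r=u*np.cos(th)+w*np.sin(th);n=-u*np.sin(th)+w*np.cos(th)
        D.append(box(x,r-.017,n,.022,.017,.001))
    u=-(x-.029);w=z-.0955
    r=u*np.cos(t)+w*np.sin(t);n=-u*np.sin(t)+w*np.cos(t)
    D.append(box(y,r-.028,n,.044,.028,.001)); D.append(box(y,r-.055,n+.006,.044,.001,.006))
    D.append(np.linalg.norm(np.c_[np.maximum(np.abs(x)-.022,0),np.maximum(np.hypot(y,z-.043)-.039,0)],axis=1)) # reel/pads
    return np.minimum(np.min(D,0),.012)
best=None
for yaw in(-.1,-.3,.1):
  for a in(1.2,1.9):
    for b in (1.2,1.9):
      r=least_squares(res,[.535,.1,yaw,a,b,2.05],x_scale=[.01,.01,.1,.2,.2,.2],loss='soft_l1',f_scale=.002,diff_step=1e-4)
      if best is None or r.cost<best.cost: best=r
print(len(P),np.round(best.x,4),np.degrees(best.x[2:]).round(1),best.cost,np.mean(res(best.x)))
E
python3 fit.py
```

```text
3750 [ 0.5308  0.1008 -0.1401  1.6004  1.2762  2.0998] [ -8.   91.7  73.1 120.3] 0.0013962499161698455 0.0006678017157917345
```

```bash
python3 -m creep '[[[60,0,0],[0,0,-5.5]],[[60,0,0],[0,0,-5.5]],[[60,0,0],[0,0,-5.5]],[[60,0,0],[0,0,-5.5]],[[60,0,0],[0,0,-5.5]],[[60,0,0],[0,0,-5.5]],[[60,0,0],[0,0,-5.5]],[[60,0,0],[0,0,-5.5]],[[60,0,0],[0,0,-5.5]],[[60,0,0],[0,0,-5.5]],[[60,0,0],[0,0,-5.5]],[[60,0,0],[0,0,-4]]]' 0; python3 -c "
from bench import arm;print(arm.tips_ahead,arm.observe()['q'])"
```

```text
clock: 3.0
ee_pos: [0.6495, -0.0633, 0.2532]
tool_rot: [0.74, 0.672, 0.0, 0.0]
ft_force: [0.2, -0.2, -1.1]
width: -0.0
finger_force: 0.0
0.022 [ 0.25720962  0.58993552 -0.39160792  1.50652278  0.24140804  1.09291621
 -0.28187587]
```

```bash
cat > w.py <<'E'
from h import *
import sys
C=[float(a) for a in sys.argv[1:]] or [.5308,.1008,-8.0]
s=arm.observe();c,n=np.cos(np.radians(C[2])),np.sin(np.radians(C[2]));d=s['ee_pos'][:2]-np.array(C[:2])
M=R.from_quat(s['tool_rot']).as_matrix()
print('carton-frame mm x %.1f y %.1f tip z %.1f yaw tool-y %.2f'%((c*d[0]+n*d[1])*1e3,(-n*d[0]+c*d[1])*1e3,(s['ee_pos'][2]-.022)*1e3,np.degrees(np.arctan2(M[1,1],M[0,1]))),'F',np.round(s['ft_force'],2),'grip',s['finger_force'],s['width'])
E
python3 -m creep '[[[0,0,0],[0,0,2.5]],[[26,-47,41],[0,0,0]],[[26,-47,41],[0,0,0]],[[26,-46,41],[0,0,0]],[[0,0,0],[0,0,0]]]'; python3 w.py
```

```text
clock: 3.62
ee_pos: [0.5273, 0.0268, 0.1372]
tool_rot: [0.754, 0.657, -0.002, -0.002]
ft_force: [0.4, -0.6, 0.3]
width: 0.001
finger_force: 0.0
carton-frame mm x 6.8 y -73.8 tip z 115.2 yaw tool-y -7.91 F [ 0.44 -0.62  0.34] grip 0.0 0.0007235335210101906
```

```bash
python3 -m creep '[[[0,0,2],[0,0,0]],[[10,0,0],[0,0,0]],[[10,0,0],[0,0,0]],[[10,0,0],[0,0,0]],[[8,0,2],[0,0,0]],[[4,0,3],[0,0,0]],[[2,0,4],[0,0,0]],[[0,0,1],[0,0,0]],[[0,0,0],[0,0,0]],[[0,0,0],[0,0,0]]]'; python3 w.py
```

```text
clock: 4.88
ee_pos: [0.537, 0.0683, 0.1272]
tool_rot: [0.756, 0.655, 0.0, 0.0]
ft_force: [-0.1, 0.5, -0.0]
width: -0.003
finger_force: 0.0
carton-frame mm x 10.7 y -31.4 tip z 105.2 yaw tool-y -8.15 F [-0.12  0.45 -0.02] grip 0.0 -0.0030072358719724726
```

```bash
python3 -m creep '[[[0,-5,0],[0,0,0]],[[3,-5,2],[0,0,0]],[[3,0,3],[0,0,0]],[[0,0,3],[0,0,0]],[[0,0,2],[0,0,0]],[[0,0,0],[0,0,0]],[[0,0,0],[0,0,0]]]'; python3 w.py
```

```text
clock: 5.75
ee_pos: [0.528, 0.0757, 0.1171]
tool_rot: [0.756, 0.655, -0.0, -0.0]
ft_force: [-0.4, 0.2, 0.8]
width: -0.0
finger_force: 0.0
carton-frame mm x 0.7 y -25.2 tip z 95.1 yaw tool-y -8.14 F [-0.44  0.17  0.83] grip 0.0 -0.00038258778673508413
```

```bash
python3 -m creep '[[[0,0,-25],[0,0,0]],[[0,0,-28],[0,0,0]],[[32,0,0],[0,0,0]],[[32,0,0],[0,0,0]],[[31,0,0],[0,0,0]],[[0,0,0],[0,0,0]],[[0,0,20],[0,0,0]],[[0,0,20],[0,0,0]],[[0,0,0],[0,0,0]]]'; python3 w.py
```

```text
clock: 6.88
ee_pos: [0.5407, 0.1689, 0.1292]
tool_rot: [0.756, 0.655, -0.001, -0.0]
ft_force: [-0.1, -0.2, 0.3]
width: -0.001
finger_force: 0.0
carton-frame mm x 0.3 y 68.8 tip z 107.2 yaw tool-y -8.16 F [-0.06 -0.22  0.27] grip 0.0 -0.0007070672418063161
```

```bash
python3 -m creep '[[[-10,0,0],[0,0,0]],[[-10,0,0],[0,0,0]],[[-10,0,0],[0,0,0]],[[-8,0,2],[0,0,0]],[[-4,0,3],[0,0,0]],[[-2,0,3],[0,0,0]],[[0,0,3],[0,0,0]],[[0,0,1],[0,0,0]],[[0,0,0],[0,0,0]],[[0,0,0],[0,0,0]]]'; python3 w.py
```

```text
clock: 8.12
ee_pos: [0.5351, 0.1265, 0.1182]
tool_rot: [0.755, 0.655, 0.0, -0.0]
ft_force: [0.2, 0.0, 0.3]
width: -0.002
finger_force: 0.0
carton-frame mm x 0.7 y 26.0 tip z 96.2 yaw tool-y -8.12 F [0.22 0.03 0.3 ] grip 0.0 -0.002348577439947944
```

```bash
python3 -m creep '[[[0,0,-35],[0,0,0]],[[0,0,-40],[0,0,0]],[[-13,30,0],[0,0,0]],[[-13,30,0],[0,0,0]],[[0,28,0],[0,0,0]],[[0,0,0],[0,0,0]]]'; python3 w.py; python3 - <<'E'
from h import *
for n in('side','top'):
    f,W=grab(n);np.save(n+'.npy',W);cv2.imwrite(f'pics/c_{n}.png',cv2.resize(f['pixels'][140:300,140:340],(800,600)))
E
python3 fit.py
```

```text
clock: 8.88
ee_pos: [0.6197, 0.0875, 0.1928]
tool_rot: [0.756, 0.655, 0.0, -0.0]
ft_force: [-0.8, 1.0, 0.2]
width: -0.002
finger_force: 0.0
carton-frame mm x 89.9 y -0.8 tip z 170.8 yaw tool-y -8.21 F [-0.82  0.97  0.23] grip 0.0 -0.001590128280398706
2622 [ 0.5308  0.1014 -0.1334  0.0698 -6.2572  2.0896] [  -7.6    4.  -358.5  119.7] 0.0008286279564835768 0.0006514931357155763
```

View pics/c_side.png

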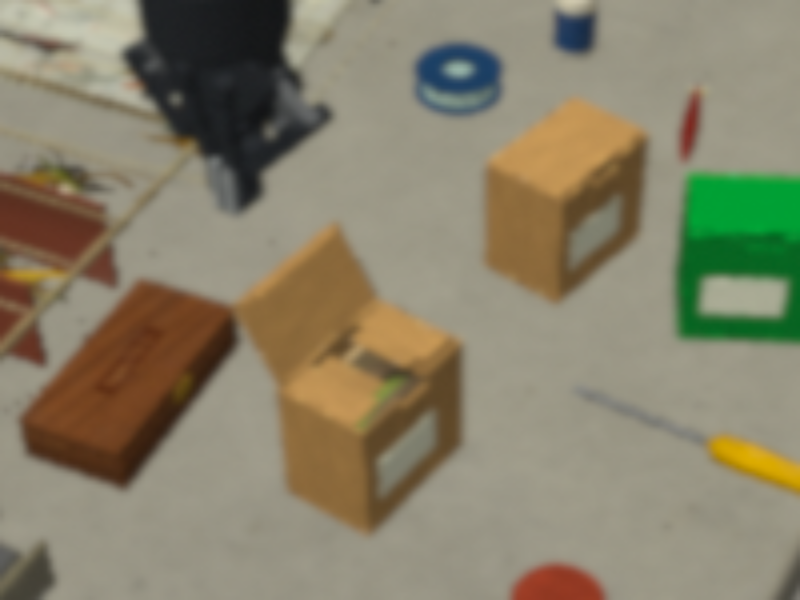

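```bash
python3 -m creep '[[[0,0,20],[0,0,0]],[[0,0,21],[0,0,0]],[[0,-15,0],[0,0,0]],[[0,-10,0],[0,0,0]],[[0,-10,0],[0,0,0]],[[0,-10,0],[0,0,0]],[[0,-10,0],[0,0,0]],[[0,-10,0],[0,0,0]],[[0,-10,0],[0,0,0]],[[0,0,0],[0,0,0]],[[0,-6,4],[0,0,0]],[[0,-5,5],[0,0,0]],[[0,-4,6],[0,0,0]],[[0,-3,6],[0,0,0]],[[0,0,0],[0,0,0]],[[0,0,0],[0,0,0]]]'; python3 w.py; python3 - <<'E'
from h import *
for n in('side','top'):
    f,W=grab(n);np.save(n+'.npy',W);cv2.imwrite(f'pics/d_{n}.png',cv2.resize(f['pixels'][180:300,170:330],(800,600)))
E
python3 fit.py
```

```text
clock: 10.98
ee_pos: [0.5267, 0.1013, 0.1312]
tool_rot: [0.755, 0.655, 0.0, 0.0]
ft_force: [0.5, -0.1, -1.0]
width: -0.003
finger_force: 0.0
carton-frame mm x -4.2 y -0.1 tip z 109.2 yaw tool-y -8.14 F [ 0.52 -0.14 -1.02] grip 0.0 -0.00288211079611881
1866 [  0.5304   0.1008  -0.14     0.6427   0.5681 -12.2923] [  -8.    36.8   32.5 -704.3] 0.0043508099240859265 0.001780317461810732
```

View pics/d_side.png

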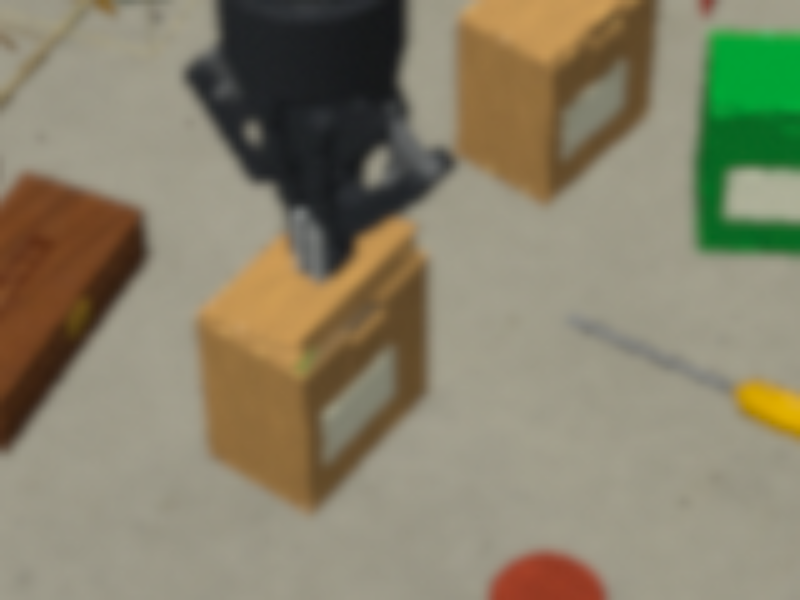

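The top flap is almost down, with the tongue entering behind the front wall at about (370, 310). The carton has not moved.

```bash
python3 -m creep '[[[0,-3,3],[0,0,0]],[[0,-3,3],[0,0,0]],[[0,-2,3],[0,0,0]],[[0,0,2],[0,0,0]],[[0,0,2],[0,0,0]],[[0,0,1],[0,0,0]],[[0,0,0],[0,0,0]],[[0,0,0],[0,0,0]]]'; python3 w.py
```

```text
clock: 12.08
ee_pos: [0.5187, 0.1025, 0.118]
tool_rot: [0.756, 0.655, 0.0, 0.0]
ft_force: [-6.9, -0.2, 21.9]
width: 0.002
finger_force: 10.8
carton-frame mm x -12.2 y -0.0 tip z 96.0 yaw tool-y -8.14 F [-6.86 -0.23 21.86] grip 10.786148131010123 0.0023358663856425255
```

```bash
python3 -m creep '[[[0,0,-5],[0,0,0]],[[0,0,-45],[0,0,0]],[[-40,13,-20],[0,0,0]],[[-40,0,0],[0,0,0]],[[0,0,0],[0,0,0]]]' 85 30; python3 w.py; python3 - <<'E'
from h import *
for n in('side','top'):
    f,W=grab(n);np.save(n+'.npy',W);cv2.imwrite(f'pics/e_{n}.png',cv2.resize(f['pixels'][180:300,170:330],(800,600)))
E
python3 fit.py
```

```text
clock: 12.7
ee_pos: [0.52, 0.0182, 0.1873]
tool_rot: [0.757, 0.654, -0.0, 0.0]
ft_force: [-0.1, 0.4, 0.1]
width: 0.996
finger_force: 0.0
carton-frame mm x 0.8 y -83.3 tip z 165.3 yaw tool-y -8.38 F [-0.11  0.44  0.11] grip 0.0 0.9962895985036669
1901 [ 0.5308  0.1024 -0.1317  0.0638  0.0636  0.021 ] [-7.5  3.7  3.6  1.2] 0.00039437133641117005 0.0005369501401531429
```

View pics/e_side.png

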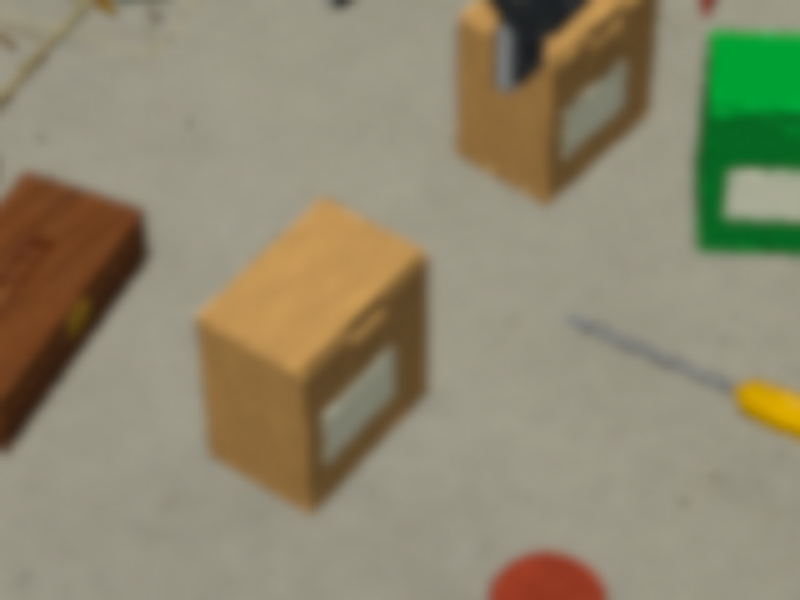

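The carton is closed flush: the top flap is at about 1° and only the thumb notch shows, at (365, 320). Now the grip.

```bash
python3 -m creep '[[[42,0,0],[0,0,0]],[[42,0,0],[0,0,0]],[[0,0,0],[0,0,0]],[[0,0,30],[0,0,0]],[[0,0,30],[0,0,0]],[[0,0,25],[0,0,0]],[[0,0,22],[0,0,0]],[[0,0,0],[0,0,0]],[[0,0,0],[0,0,0]]]' 85; python3 w.py
```

```text
clock: 13.92
ee_pos: [0.5323, 0.1048, 0.0808]
tool_rot: [0.755, 0.655, 0.0, 0.0]
ft_force: [-0.6, -0.7, -0.3]
width: 0.992
finger_force: 0.0
carton-frame mm x 0.9 y 4.1 tip z 58.8 yaw tool-y -8.12 F [-0.64 -0.72 -0.33] grip 0.0 0.9917220357130643
```

```bash
python3 -m creep '[[[-2.5,0,0],[0,0,0]],[[0,0,0],[0,0,0]],[[0,0,0],[0,0,0]]]'; python3 -m creep '[[[0,0,0],[0,0,0]],[[0,0,0],[0,0,0]],[[0,0,0],[0,0,0]],[[0,0,0],[0,0,0]],[[0,0,0],[0,0,0]],[[0,0,0],[0,0,0]]]' 50 35; python3 w.py
```

```text
clock: 14.3
ee_pos: [0.5318, 0.102, 0.0805]
tool_rot: [0.756, 0.655, 0.0, 0.0]
ft_force: [-0.7, 0.9, 0.5]
width: 0.996
finger_force: 0.0
clock: 15.05
ee_pos: [0.5324, 0.1021, 0.0805]
tool_rot: [0.755, 0.655, 0.001, 0.0]
ft_force: [2.8, -0.2, 6.0]
width: 0.656
finger_force: 37.6
carton-frame mm x 1.4 y 1.5 tip z 58.5 yaw tool-y -8.14 F [ 2.81 -0.19  5.99] grip 37.60738044977188 0.6558693340987307
```

```bash
python3 -m creep '[[[0,0,-2],[0,0,0]],[[0,0,-4],[0,0,0]],[[0,0,-8],[0,0,0]],[[0,0,-14],[0,0,0]],[[0,0,-18],[0,0,0]],[[0,0,-20],[0,0,0]],[[0,0,-20],[0,0,0]],[[0,0,-20],[0,0,0]],[[0,0,-20],[0,0,0]],[[0,0,-20],[0,0,0]],[[0,0,-16],[0,0,0]],[[0,0,-10],[0,0,0]],[[0,0,-6],[0,0,0]],[[0,0,-2],[0,0,0]],[[0,0,0],[0,0,0]],[[0,0,0],[0,0,0]]]'; python3 w.py; python3 - <<'E'
from h import *
for n in('side',):
    f,W=grab(n);cv2.imwrite(f'pics/f_{n}.png',cv2.resize(f['pixels'][120:300,130:370],(800,600)))
    for m in arm.masks_of('carton',n)[:2]:
        p=W[m['region']];p=p[~np.isnan(p[:,0])];print(m['score'],np.percentile(p,[2,50,98],axis=0).round(3).tolist())
E
```

```text
clock: 17.05
ee_pos: [0.5315, 0.102, 0.2597]
tool_rot: [0.755, 0.655, -0.0, -0.0]
ft_force: [0.2, -0.4, -4.1]
width: 0.656
finger_force: 38.3
carton-frame mm x 0.5 y 1.3 tip z 237.7 yaw tool-y -8.13 F [ 0.15 -0.41 -4.06] grip 38.32789700478315 0.6560979332129667
0.78 [[0.492, 0.062, 0.179], [0.517, 0.135, 0.237], [0.563, 0.15, 0.276]]
```

View pics/f_side.png

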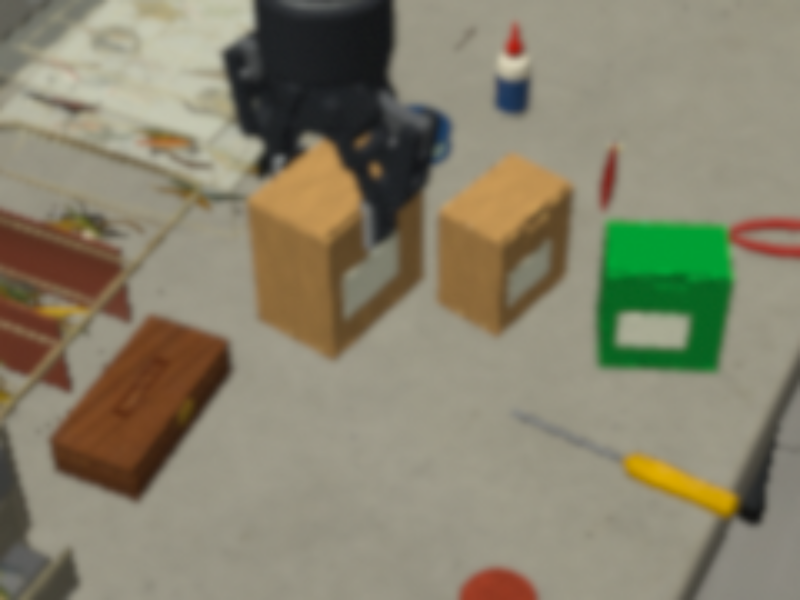

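The carton is held shut and level at about (335, 250), with its underside at about 0.178 m; the packed carton is untouched. I hold it for 2.5 s, then check it hasn't moved and hand in.

```bash
Z='[[[0,0,0],[0,0,0]],[[0,0,0],[0,0,0]],[[0,0,0],[0,0,0]]]'; python3 -m creep '[[[0,0,0],[0,0,0]],[[0,0,0],[0,0,0]],[[0,0,0],[0,0,0]],[[0,0,0],[0,0,0]],[[0,0,0],[0,0,0]],[[0,0,0],[0,0,0]],[[0,0,0],[0,0,0]],[[0,0,0],[0,0,0]],[[0,0,0],[0,0,0]],[[0,0,0],[0,0,0]],[[0,0,0],[0,0,0]],[[0,0,0],[0,0,0]],[[0,0,0],[0,0,0]],[[0,0,0],[0,0,0]],[[0,0,0],[0,0,0]],[[0,0,0],[0,0,0]],[[0,0,0],[0,0,0]],[[0,0,0],[0,0,0]],[[0,0,0],[0,0,0]],[[0,0,0],[0,0,0]]]'; python3 - <<'E'
from h import *
f,W=grab('side')
p=W[arm.masks_of('carton','side')[0]['region']];p=p[~np.isnan(p[:,0])];q=np.percentile(p,[2,50,98],axis=0).round(3);print(q.tolist())
if abs(q[1,2]-.237)<.008: print(arm.job_done())
E
```

```text
clock: 19.65
ee_pos: [0.5317, 0.1021, 0.2602]
tool_rot: [0.755, 0.655, 0.0, 0.0]
ft_force: [-0.2, -0.1, -3.5]
width: 0.653
finger_force: 38.3
[[0.492, 0.065, 0.181], [0.516, 0.135, 0.239], [0.561, 0.15, 0.277]]
the job is handed in; nothing more can be done
None
```

The carton is closed, with its end flaps folded in and the top flap pressed flush. The arm is still holding it level and still, its underside about 18 cm above the table, and I handed the job in after a 2.5 s hold; the packed carton was not touched.

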